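# Lock the reel turntable with its index pin

## Task

Turn the round reel turntable by the bar on its hub until the window in its disc lies right under the funnel-shaped guide, and let go. Then take the long slim pin from the rack (not the short one, nor the thick one) and put it down through the guide and the disc until its flange sits fully home on the guide, and let go.

Things in the scene. Friction and masses are not known exactly. Their poses are not given: they have to be found in the camera images.
- index_pin: Long slim steel pin, upright in one of 3 sockets (20 mm deep, 75 mm apart) of a grey rack 26 mm high. Origin: centre of lower tip, z up the pin. Stem 16 mm dia (tip 10), 56 long; flange 52 dia, 6 thick; black grip knob 26 dia, 62 to 98 mm above origin. 0.16 kg. Its neighbours: one same-headed but short, stem 26 mm (stands 30 mm lower); one as tall but thick, body and knob 40 mm dia.
- guide_mouth (a point): Centre of the rim of the fixed steel funnel guide over the disc, z up. Rim 72 mm above the table, 50 mm outside; opening 42 mm at the rim, 26 mm at its foot, 20 mm deep. Turntable axis 75 mm off along this frame's -y, bracket post (68 mm high) 38 mm off along +y. Disc's faces 42 and 30 mm above the table, base plate under it 12 mm. With the window elsewhere the pin stops on the disc.
- disc (a joint): Disc angle, rad, counter-clockwise from above: 0 with the middle of its window right under the guide. Starts at -1.3 to -0.6 (so turn it counter-clockwise); range -1.7 to 0.6, no stop at 0; stays where left (friction 0.06 N m). Cream disc, 200 mm dia; its one window is a ring sector, 30 mm radially, 45 mm along the arc (17 degrees either side of its middle), centred 75 mm from the axis.
- disc_grip (a point): Centre of the top of the aluminium grip bar on the hub, on the disc's axis, 113 mm above the table; turns with the disc. Bar 14 mm wide (this frame's x), 60 mm long (its y; the +y end points to the middle of the window), 40 mm tall, on a hub 48 mm in diameter whose top is 74 mm above the table.

How it is judged (in metres and radians):
On the way, in this order (a step that is already met when the one before it is completed fails the run):
1. the disc's window is turned under the guide (within 0.2 rad, about 11 degrees) while the pin is not yet in the guide (value of joint disc between -0.2 and 0.2 rad and (horizontal distance between index_pin and guide_mouth above 0.03 m or z of index_pin in the frame of guide_mouth above 0 m)), for 0.2 s.
2. the long slim pin is down through the guide and the disc (z of index_pin in the frame of guide_mouth below -0.047 m and horizontal distance between index_pin and guide_mouth below 0.015 m), for 0.2 s.
At the end, for the whole second after the job is handed in: The long slim pin stands released and at rest in the guide, within 0.2 rad of upright, its tip within 15 mm of the guide's axis and 47 to 66 mm below the guide's rim (56 mm is fully home), through the window of the disc, whose angle is within 0.3 rad of 0 (all of step 2 and z of index_pin in the frame of guide_mouth above -0.066 m and angle between index_pin's own z axis and vertical below 0.2 rad and value of joint disc between -0.3 and 0.3 rad and linear speed of index_pin below 0.02 m/s); the robot touches nothing.
It also fails if it takes over 54 s, if anything falls off the work surface, if the arm or the gripper's body presses on something with over 40 N, if the wrist force passes 120 N, or if a joint passes its speed limit or range.

## Robot

A 6-joint arm with a two-finger parallel gripper is mounted at the origin on the work surface. World frame = base frame: x ahead of the robot, y to its left, z up, the work surface at z = 0. Lengths are in m, angles in degrees, forces in N, time in s.
With the tool pointing down it reaches from about 0.25 to 0.725 m from the base axis. Payload 9.7 kg.
Tool frame: the origin (TCP) lies midway between the tips of the shut fingers; the grasp point (between the pads) lies 19 mm behind it (bot.grasp_offset is the distance from the TCP to the grasp point, in m); z points along the fingers, x is the direction in which the jaws open and shut, and the axes are right-handed (so a half turn about z gives the same grasp; the last joint's range is limited). The gripper opens to 85 mm and grips with 20 to 120 N. Pads are 22 mm wide; open, the fingers measure 114 mm over their backs; the gripper's body (76 mm by 85 mm) begins 54 mm behind the grasp point. The pads swing forward as they close: fully open they stand 13 mm farther back than shut.
Start: joints at [63.827, 4.979, 10.078, 95.1, 0, 90], TCP at [0.243, 0.494, 0.231] pointing down, gripper open.
Joint ranges: [-179.16, 179.16], [-48.56, 103.87], [-65.8, 70.77], [-126.05, 130.52], [-82.76, 87.17], [-180, 180]. Speed limits (degrees/s): [127.2, 127.2, 147.25, 180, 180, 180].

## Interface

Orientations are given as [roll, pitch, yaw] about the fixed x, y, z axes, in that order (R = Rz(yaw) Ry(pitch) Rx(roll)).
In Python, from workcell import bot gives the robot as it stands.
- The arm moves only by the tool send_rows, never from a script. Its argument "targets" is a list of rows, each a list of 5 numbers: the closure, from 0 (fully open) to 1 (shut), then the shift along the world's x, y, z in mm, then the turn about the world's z in degrees. A call has 1 to 10 rows; each row is the pose to reach, as a shift and turn from the pose commanded when the call began; what a row does not reach only later rows make up. A row lasts 1/8 s, in which the tool goes at most 62.5 mm and 10.7 degrees, less where a joint would pass 70% of its speed; a pose out of reach is approached as far as the arm can. A call with a gripper value outside its range is refused whole. The fingers move at their own pace and stop on an object; "squeeze" is the grip in N (left out, the last holds). Time passes only in rows, so rows that repeat a pose let the fingers close. It gives the time, the measured TCP pose, the force and the opening at its end, in the units of the state.
- bot.get_obs(): the state, without advancing time (a new reading comes with each control period).
- bot.camera(name): name is "scene" or "top" or "wrist"; returns a dict with "pixels" (420x560x3 uint8, red, green, blue), "intrinsics" (3x3 intrinsics, pixels), "view" (4x4, takes a point from world to camera coordinates); the wrist camera has in their place "mount" (4x4, takes a point from camera to tool coordinates, whose origin is the TCP and whose axes are the tool frame's). Camera axes: x right, y down, z forward; pixel columns grow to the right and rows downward; lengths in m; the calibration is good to about 2 mm. A picture is of the moment at which its call begins: read the wrist's pose just before it. There is no depth.
- bot.job_done(): hands the job in, once; it reports no verdict.
The state is a dict: "time": time; "q": joint angles; "qd": joint speeds; "joint_efforts": joint torques, N m; "ee_pos": TCP position; "tcp_rot": TCP orientation; "wrist_force": force on the tool from outside, world axes, zero at the start; "torque": the same for the moment, N m; "opening": finger opening in m.
Only numpy, scipy, OpenCV 4.12 (cv2) and the standard library are available. Lean on these libraries where they do the work, as an engineer would, in place of code of your own. Each camera call takes 0.05 s, during which the arm holds its last target.

## Working session

There is one attempt and no reset: what is moved stays moved. The work goes in short steps, Python scripts to look and compute and a tool call to move; the robot and the scene stay as the last step left them, time stands still between calls to the robot, and variables do not carry over. Pictures are saved under pics/ and viewed, and the job is handed in when it is done.

Besides the shell and the picture viewer there is one more tool, called after "Emit:" as name([rows], argument=value, ...), one row to a line, values as JSON. send_rows: Moves the arm, as the interface text tells. Its arguments: {"type":"object","properties":{"targets":{"type":"array","items":{"type":"array","items":{"type":"number"}}},"squeeze":{"type":"number"}},"required":["targets"]}

```bash
mkdir -p pics
cat > h.py <<'E'
import numpy as np, cv2, pickle
from workcell import bot
def snap(name,fn):
    o=bot.get_obs(); c=bot.camera(name)
    cv2.imwrite('pics/%s.png'%fn, c['pixels'][:,:,::-1]); c['obs']=o
    pickle.dump(c,open('pics/%s.pkl'%fn,'wb')); return c
def load(fn): return pickle.load(open('pics/%s.pkl'%fn,'rb'))
def ray(c,u,v):
    d=np.linalg.inv(c['intrinsics'])@np.array([u,v,1.])
    R=c['view'][:3,:3];t=c['view'][:3,3]
    return -R.T@t, R.T@d
def onz(c,u,v,z):
    o,d=ray(c,u,v); return o+d*(z-o[2])/d[2]
def proj(c,p):
    q=c['view'][:3,:3]@np.array(p)+c['view'][:3,3]; q=c['intrinsics']@q; return q[:2]/q[2]
E
python3 - <<'E'
from h import *
for n in ('top','scene'):
    c=snap(n,n+'0'); print(n,ray(c,280,210))
print(bot.get_obs())
E
```

```text
top (array([0.4520984 , 0.00701886, 0.98033839]), array([ 0.10009917,  0.0336209 , -0.99461891]))
scene (array([0.82168125, 0.51960513, 0.62146693]), array([-0.36823564, -0.63543891, -0.67878163]))
{'time': 0.1, 'q': array([ 6.38256321e+01,  5.00683620e+00,  1.00378105e+01,  9.50982650e+01,
       -1.54913178e-03,  8.99994594e+01]), 'qd': array([-0.0541721 , -0.03933582,  0.04761168, -0.01420292, -0.01198147,
       -0.04104888]), 'joint_efforts': array([-4.94441701e-04, -5.21558440e+01,  4.65653837e+01,  1.60429557e-02,
       -1.18383127e-05,  2.36495589e-05]), 'ee_pos': array([0.24252409, 0.49341367, 0.23065403]), 'tcp_rot': array([1.79998452e+02, 6.72907835e-02, 6.38261728e+01]), 'wrist_force': array([ 0.61742012,  0.15562397, -0.00173411]), 'torque': array([ 0.02983362,  0.03694837, -0.00150974]), 'opening': 0.08512994113172324}
```

View pics/top0.png

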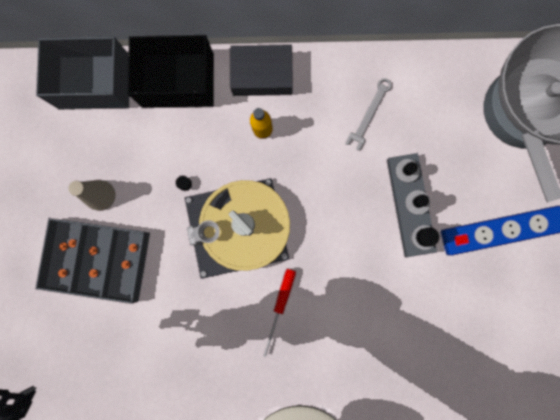

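View pics/scene0.png

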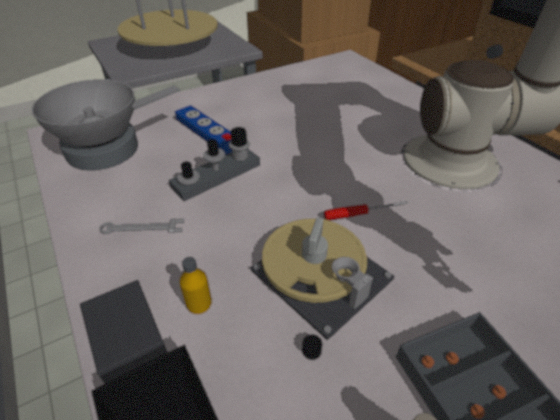

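Run:
```python
from h import *
a=cv2.imread('pics/top0.png'); s=cv2.imread('pics/scene0.png')
z=lambda im,x,y,w,h,k:cv2.resize(im[y:y+h,x:x+w],None,fx=k,fy=k,interpolation=cv2.INTER_CUBIC)
cv2.imwrite('pics/z1.png',z(a,170,165,133,120,6)[:600,:800])
cv2.imwrite('pics/z2.png',np.hstack([z(s,160,120,110,80,4),z(a,380,145,80,115,4)[:320]]))
cv2.imwrite('pics/z3.png',z(s,245,205,155,140,4))
```

```text
(no output)
```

View pics/z1.png

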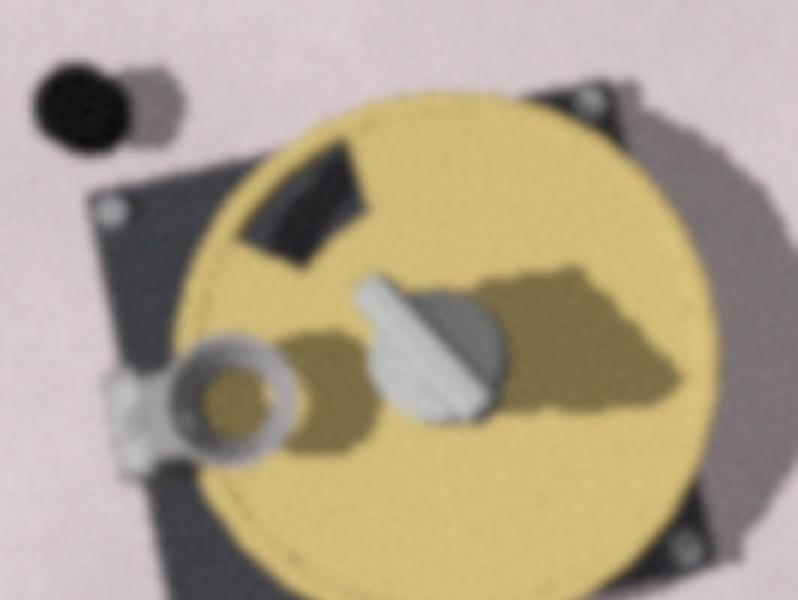

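View pics/z2.png

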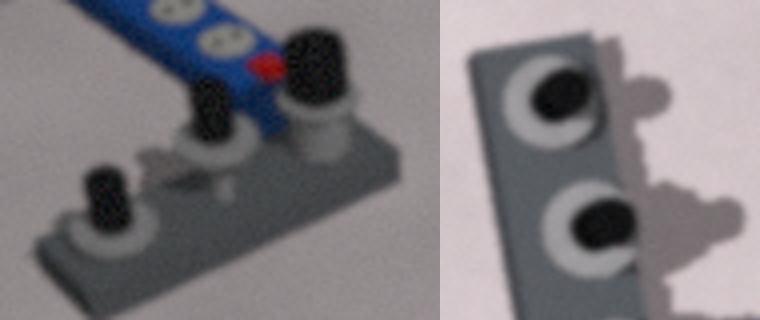

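View pics/z3.png

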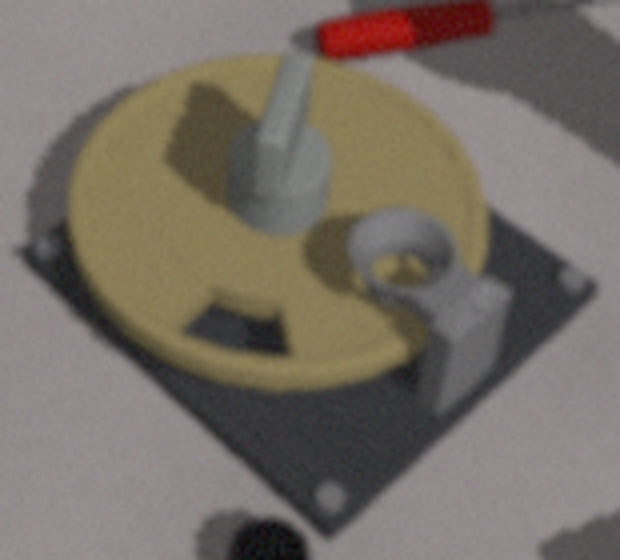

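```bash
cat > m.py <<'E'
from h import *
from scipy.optimize import least_squares
def circ(P,r=None):
    f=lambda p:np.hypot(P[:,0]-p[0],P[:,1]-p[1])-p[2]
    s=least_squares(f,[*P[:,:2].mean(0),.1],loss='soft_l1',f_scale=.002); return s.x, np.abs(s.fun).mean()
def cen(m,c,z,minA=20):
    n,l,st,ce=cv2.connectedComponentsWithStats(m.astype(np.uint8))
    for i in range(1,n):
        if st[i,4]>=minA: print(st[i],ce[i].round(1),onz(c,*ce[i],z).round(4))
E
python3 - <<'E'
from m import *
c=load('top0'); im=c['pixels']; hsv=cv2.cvtColor(im,cv2.COLOR_RGB2HSV)
H,S,V=[hsv[:,:,i].astype(int) for i in range(3)]
ye=((H>15)&(H<35)&(S>70)).astype(np.uint8); ye[:, :175]=0; ye[:150]=0; ye[290:]=0
ct=max(cv2.findContours(ye,cv2.RETR_EXTERNAL,cv2.CHAIN_APPROX_NONE)[0],key=cv2.contourArea)
hull=cv2.convexHull(ct)[:,0]
P=np.array([onz(c,u,v,.042) for u,v in hull]); print('disc',circ(P))
# black things / knobs
roi=np.zeros_like(V,bool); roi[150:260,390:440]=1
print('knobs @.104'); cen((V<45)&roi,c,.104)
roi[:]=0; roi[185:212,205:235]=1
print('window'); cen((V<75)&roi,c,.042)
print('bar'); roi[:]=0; roi[200:245,220:260]=1
m=(S<60)&(V>165)&roi; cen(m,c,.113)
print('gui bright'); roi[:]=0; roi[215:250,185:222]=1; cen((S<60)&roi&(V>80),c,.072)
yy=(H>15)&(H<35)&(S>70); roi[:]=0; roi[222:242,198:218]=1
print('foot'); cen(yy&roi,c,.052)
np.set_printoptions(linewidth=250); print(V[218:248,186:224]); print(S[218:248,186:224])
E
```

```text
disc (array([0.51466039, 0.11788593, 0.1000012 ]), np.float64(0.0008016236859744291))
knobs @.104
[404 163  14  12 125] [410.4 168.3] [ 0.6237 -0.2298  0.104 ]
[414 196  15  11 127] [420.6 200.9] [ 0.5566 -0.2484  0.104 ]
[417 228  22  18 314] [427.5 236.7] [ 0.4841 -0.2599  0.104 ]
window
[212 190  18  19 181] [220.9 199.4] [0.571  0.1688 0.042 ]
bar
[229 211  21  25 255] [238.1 224.8] [0.5099 0.1212 0.113 ]
gui bright
[185 215  35  35 646] [198.  233.1] [0.4957 0.2119 0.072 ]
foot
[204 227  11  11  96] [208.9 231.7] [0.4996 0.1927 0.052 ]
[[213 196 152 ... 205 205 205]
 [209 200 158 ... 195 194 194]
 [214 203 169 ... 160 158 159]
 ...
 [213 210 209 ... 212 209 209]
 [214 212 211 ... 210 206 210]
 [214 213 213 ... 212 209 211]]
[[ 17  14  17 ... 108 108 107]
 [ 15  17  15 ... 109 109 110]
 [ 17  16  18 ... 115 111 112]
 ...
 [ 16  15  15 ... 107 109 107]
 [ 15  14  16 ... 106 110 107]
 [ 13  12  17 ... 107 104 105]]
```

Emit:
send_rows([
  [0,34,-47,0,10],
  [0,68,-94,0,20],
  [0,102,-141,0,30],
  [0,136,-188,0,40],
  [0,170,-235,-10,50],
  [0,204,-282,-20,60],
  [0,238,-329,-30,68],
  [0,272,-376,-40,68],
  [0,272,-376,-40,68],
], squeeze=60)

```text
time: 1.23
ee_pos: [0.5155, 0.1148, 0.1898]
tcp_rot: [-179.9, -0.0, 131.6]
wrist_force: [-0.4, 0.8, -0.6]
opening: 0.0852
```

Run:
```python
from h import *
c=snap('wrist','w1'); o=c['obs']; print(o['time'],o['ee_pos'],o['tcp_rot'],o['q']); print(c['mount'].round(4),c['intrinsics'])
```

```text
1.225 [0.51549261 0.11477223 0.18983354] [-1.79888273e+02 -3.85599356e-02  1.31625542e+02] [ 1.25630287e+01  1.41979309e+00  1.75798607e+00  9.04545837e+01
 -2.05681794e-02 -2.90625297e+01]
[[ 1.000e+00 -5.000e-04  1.200e-03 -1.000e-04]
 [ 1.000e-04  9.576e-01  2.881e-01 -7.360e-02]
 [-1.300e-03 -2.881e-01  9.576e-01 -1.414e-01]
 [ 0.000e+00  0.000e+00  0.000e+00  1.000e+00]] [[348.99510737   0.         278.32875875]
 [  0.         348.99510737 208.97863919]
 [  0.           0.           1.        ]]
```

View pics/w1.png

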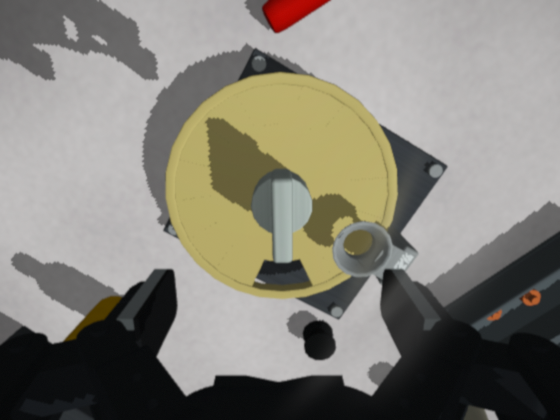

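The bar stands nearly vertical in the image (x≈284, rows 180–263). The window is at (283,272) and the guide rim at about (362,248).

```bash
cat >> m.py <<'E'
from scipy.spatial.transform import Rotation as Ro
def wv(c):
    o=c['obs']; T=np.eye(4); T[:3,:3]=Ro.from_euler('xyz',o['tcp_rot'],degrees=True).as_matrix(); T[:3,3]=o['ee_pos']
    c['view']=np.linalg.inv(T@c['mount']); return c
E
python3 - <<'E'
from m import *
c=wv(load('w1')); im=c['pixels']; hsv=cv2.cvtColor(im,cv2.COLOR_RGB2HSV)
H,S,V=[hsv[:,:,i].astype(int) for i in range(3)]
ye=((H>15)&(H<35)&(S>70)).astype(np.uint8); ye[:,:160]=0; ye[:,405:]=0; ye[300:]=0; ye[:60]=0
ct=max(cv2.findContours(ye,cv2.RETR_EXTERNAL,cv2.CHAIN_APPROX_NONE)[0],key=cv2.contourArea)
hull=cv2.convexHull(ct)[:,0]
print('disc',circ(np.array([onz(c,u,v,.042) for u,v in hull])))
roi=np.zeros_like(V,bool); roi[258:288,258:310]=1
print('window'); cen((V<75)&roi,c,.042)
# guide rim
g=((S<60)&(V>60)).astype(np.uint8); g[:222]=0; g[280:]=0; g[:,:330]=0; g[:,392:]=0
ct=max(cv2.findContours(g,cv2.RETR_EXTERNAL,cv2.CHAIN_APPROX_NONE)[0],key=cv2.contourArea)[:,0]
P=np.array([onz(c,u,v,.072) for u,v in ct if u<370 and v<272]); print('rim',circ(P))
b=(S<40)&(V>150); b[:175]=0; b[270:]=0; b[:,:270]=0; b[:,300:]=0
print('bar');cen(b,c,.113)
n,l,st,ce=cv2.connectedComponentsWithStats(b.astype(np.uint8)); i=1+np.argmax(st[1:,4])
r=cv2.minAreaRect(np.argwhere(l==i)[:,::-1].astype(np.float32)); print(r)
for p in cv2.boxPoints(r): print(p,onz(c,*p,.113).round(4))
cv2.imwrite('pics/z4.png',cv2.resize(cv2.imread('pics/w1.png')[160:290,240:400],None,fx=4.6,fy=4.6))
E
```

```text
disc (array([0.51456338, 0.11762954, 0.09902151]), np.float64(0.000282754672392845))
window
[ 258  260   51   27 1054] [282.9 273.7] [0.5685 0.168  0.042 ]
rim (array([0.49929447, 0.19020913, 0.02346105]), np.float64(0.0002200632010974445))
bar
[ 274  180   26   82 1750] [285.9 217.1] [0.5101 0.117  0.113 ]
((286.5, 220.5), (81.0, 25.0), 90.0)
[274. 180.] [0.4967 0.0947 0.113 ]
[299. 180.] [0.4861 0.1066 0.113 ]
[299. 261.] [0.5276 0.1448 0.113 ]
[274. 261.] [0.539 0.132 0.113]
```

View pics/z4.png

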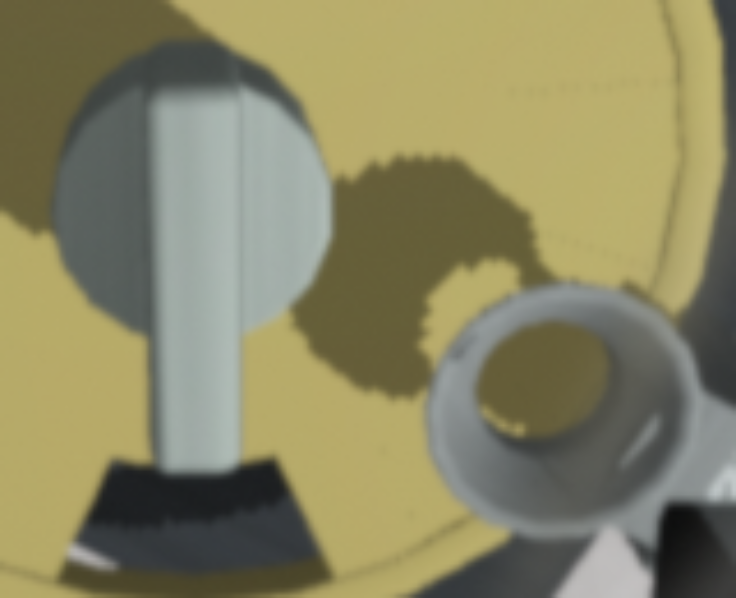

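Run:
```python
from m import *
c=wv(load('w1')); a=onz(c,282.6,181,.113); b=onz(c,283.3,262,.113); d=b-a
print(a,b,(a+b)/2,np.linalg.norm(d),np.degrees(np.arctan2(d[1],d[0])))
```

```text
[0.49353884 0.09924696 0.113     ] [0.53532187 0.1372749  0.113     ] [0.51443036 0.11826093 0.113     ] 0.0564973058227702 42.30623181498873
```

Emit:
send_rows([
  [0,-0.5,0,-40,0.5],
  [0,-0.5,0,-80,0.5],
  [0,-0.5,0,-104,0.5],
  [0,-0.5,0,-104,0.5],
  [1,-0.5,0,-104,0.5],
  [1,-0.5,0,-104,0.5],
  [1,-0.5,0,-104,0.5],
  [1,-0.5,0,-104,0.5],
  [1,-0.5,0,-104,0.5],
], squeeze=50)

```text
time: 2.4
ee_pos: [0.5147, 0.1172, 0.0879]
tcp_rot: [180.0, 0.1, 132.3]
wrist_force: [2.1, -3.7, 3.6]
opening: 0.0128
```

Emit:
send_rows([
  [1,0,0,0,7],
  [1,0,0,0,15],
  [1,0,0,0,23],
  [1,0,0,0,31],
  [1,0,0,0,39],
  [1,0,0,0,47],
  [1,0,0,0,54],
  [1,0,0,0,59.3],
  [1,0,0,0,59.3],
  [1,0,0,0,59.3],
])

```text
time: 3.65
ee_pos: [0.5156, 0.1169, 0.0879]
tcp_rot: [-179.9, 0.2, -168.4]
wrist_force: [6.8, -5.2, 1.5]
opening: 0.013
```

Run:
```python
from m import *
c=wv(snap('wrist','w2')); print(c['obs']['tcp_rot'],c['obs']['q'][5])
```

```text
[-1.79899488e+02  1.70964061e-01 -1.68421765e+02] -88.74480404694661
```

View pics/w2.png

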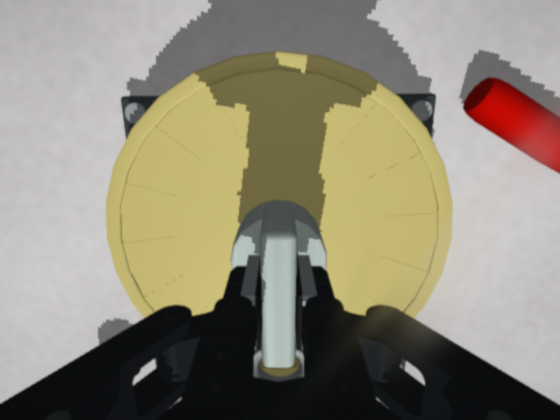

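The disc has turned: the bar is at x≈280 and the base-plate screws sit symmetrically at (133,115) and (422,110). I'll let go, lift and check.

Emit:
send_rows([
  [0,0,0,0,0],
  [0,0,0,0,0],
  [0,0,0,0,0],
  [0,0,0,0,0],
  [0,0,0,40,0],
  [0,0,0,90,0],
  [0,0,0,130,0],
  [0,0,0,130,0],
])

```text
time: 4.7
ee_pos: [0.5153, 0.1179, 0.2207]
tcp_rot: [180.0, 0.3, -168.4]
wrist_force: [1.1, -0.2, -0.8]
opening: 0.0853
```

Run:
```python
from m import *
c=wv(snap('wrist','w3')); print(c['obs']['ee_pos'],c['obs']['tcp_rot'])
```

```text
[0.51525714 0.11794292 0.2206998 ] [ 179.98805878    0.31092952 -168.36798009]
```

View pics/w3.png

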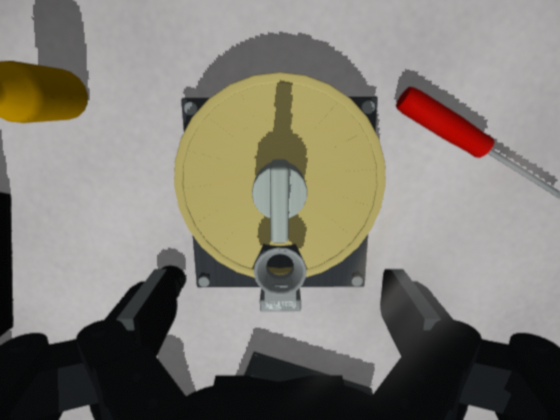

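Run:
```python
from m import *
c=wv(load('w3')); im=cv2.imread('pics/w3.png')
t=snap('top','top1')
A=cv2.resize(im[150:320,230:330],None,fx=3.5,fy=3.5,interpolation=cv2.INTER_CUBIC)
B=cv2.resize(cv2.imread('pics/top1.png')[190:270,185:260],None,fx=5.3,fy=5.3,interpolation=cv2.INTER_CUBIC)
h=min(len(A),len(B)); cv2.imwrite('pics/z5.png',np.hstack([A[:h],B[:h]]))
hsv=cv2.cvtColor(im,cv2.COLOR_BGR2HSV); S=hsv[:,:,1].astype(int);V=hsv[:,:,2].astype(int)
g=((S<60)&(V>70)).astype(np.uint8); g[:244]=0; g[290:]=0; g[:,:245]=0; g[:,315:]=0
ct=max(cv2.findContours(g,cv2.RETR_EXTERNAL,cv2.CHAIN_APPROX_NONE)[0],key=cv2.contourArea)[:,0]
print(ct.min(0),ct.max(0))
P=np.array([onz(c,u,v,.072) for u,v in ct if 250<v<282]); print('rim',circ(P))
```

```text
[245 247] [314 289]
rim (array([0.4987407, 0.1936124, 0.0222613]), np.float64(0.004216565833330321))
```

View pics/z5.png

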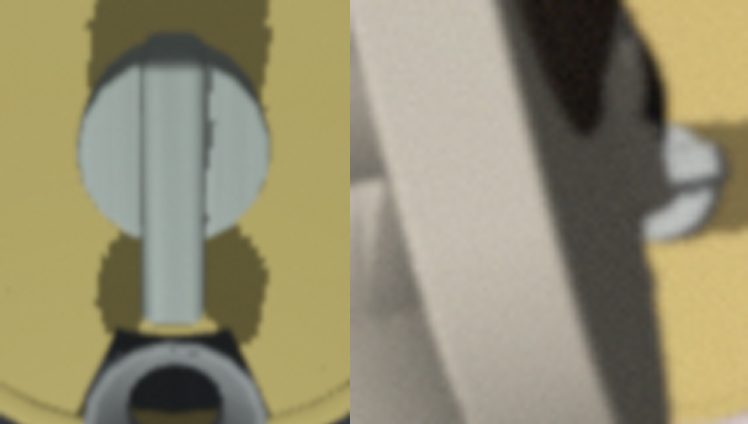

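Emit:
send_rows([
  [0,5,-40,0,-10],
  [0,10,-80,0,-20],
  [0,15,-120,0,-30],
  [0,20,-160,0,-40],
  [0,25,-200,0,-50],
  [0,30,-240,0,-60],
  [0,35,-290,0,-70],
  [0,40,-330,0,-80],
  [0,42,-366,0,-90],
  [0,42,-366,0,-92.6],
])

```text
time: 6.05
ee_pos: [0.5553, -0.2505, 0.2146]
tcp_rot: [-179.8, -0.1, 98.7]
wrist_force: [0.4, -0.2, -0.0]
opening: 0.0855
```

Emit:
send_rows([
  [0,0,0,0,0],
  [0,0,0,0,0],
])

```text
time: 6.3
ee_pos: [0.5559, -0.2479, 0.2165]
tcp_rot: [-179.9, -0.0, 99.1]
wrist_force: [0.6, -0.1, 0.1]
opening: 0.0857
```

Run:
```python
from m import *
c=wv(snap('wrist','w4')); print(c['obs']['ee_pos'],c['obs']['tcp_rot'])
```

```text
[ 0.55587797 -0.24791066  0.21650203] [-1.79942120e+02 -4.08129115e-02  9.91196471e+01]
```

View pics/w4.png

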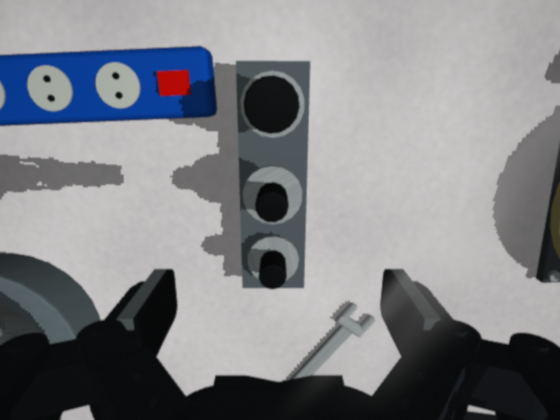

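The long slim pin is the middle one, flange near (273,194) and knob near (272,203). The thick one is at (273,104) and the short one at (272,262). The rack edges run vertically in the image, so the jaw direction is right.

Run:
```python
from m import *
c=wv(load('w4')); im=c['pixels']; hsv=cv2.cvtColor(im,cv2.COLOR_RGB2HSV)
S=hsv[:,:,1].astype(int);V=hsv[:,:,2].astype(int)
roi=np.zeros_like(V,bool); roi[180:225,250:295]=1
cen((V<45)&roi,c,.104)
m=((V<45)&roi).astype(np.uint8)
ct=max(cv2.findContours(m,cv2.RETR_EXTERNAL,cv2.CHAIN_APPROX_NONE)[0],key=cv2.contourArea)[:,0]
P=np.array([onz(c,u,v,.104) for u,v in ct if v>=205]); print('knob top',ct.min(0),ct.max(0),circ(P))
f=(V>120).astype(np.uint8)*(S<60); f[:160]=0;f[232:]=0;f[:,:244]=0;f[:,305:]=0
ct=max(cv2.findContours(f.astype(np.uint8),cv2.RETR_EXTERNAL,cv2.CHAIN_APPROX_NONE)[0],key=cv2.contourArea)[:,0]
print(ct.min(0),ct.max(0))
P=np.array([onz(c,u,v,.068) for u,v in ct if v<215]); print('flange',circ(P))
cv2.imwrite('pics/z6.png',cv2.resize(cv2.imread('pics/w4.png')[155:295,230:320],None,fx=4,fy=4))
```

```text
[255 183  33  38 981] [271.2 201.9] [ 0.5537 -0.2535  0.104 ]
knob top [255 183] [287 220] (array([335.75899319,  54.72271585, 339.67296442]), np.float64(0.0035124631203896366))
[249 167] [301 222]
flange (array([ 0.55540988, -0.2514527 ,  0.02155714]), np.float64(0.004016946659288103))
```

View pics/z6.png

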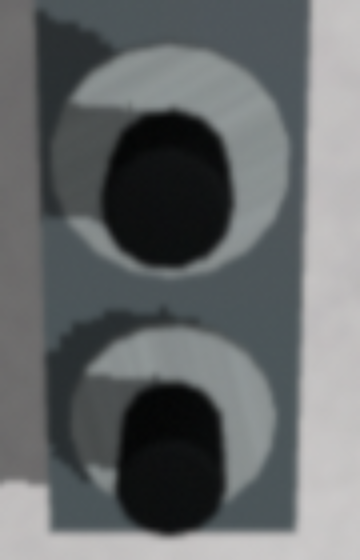

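Run:
```python
from m import *
c=wv(load('w4'))
for u,v,z in [(272.7,195.3,.068),(272,205.8,.104)]: print(onz(c,u,v,z))
for z,a,b in [(.068,(243,195.3),(302.5,195.3)),(.104,(255.7,205.8),(288.2,205.8))]: print(np.linalg.norm(onz(c,*a,z)-onz(c,*b,z)))
t=load('top0')
# scene knob of middle pin, z2 centre (212,108)/4+(160,120)
s=load('scene0'); print(proj(s,[.556,-.2515,.104]),proj(s,[.556,-.2515,.068]),proj(t,[.556,-.2515,.104]))
```

```text
[ 0.55766458 -0.25229183  0.068     ]
[ 0.55664627 -0.25248962  0.104     ]
0.0510083378332305
0.02462199997276776
[212.73223556 141.03729862] [214.51581137 153.74796495] [422.15975515 201.19107401]
```

Emit:
send_rows([
  [0,1,-4.5,-40,0],
  [0,1,-4.5,-90,0],
  [0,1,-4.5,-125,0],
  [0,1,-4.5,-141,0],
  [0,1,-4.5,-141,0],
  [1,1,-4.5,-141,0],
  [1,1,-4.5,-141,0],
  [1,1,-4.5,-141,0],
  [1,1,-4.5,-141,0],
  [1,1,-4.5,-141,0],
], squeeze=50)

```text
time: 7.6
ee_pos: [0.5575, -0.2531, 0.0772]
tcp_rot: [179.9, 0.0, 99.0]
wrist_force: [-0.3, 0.6, 5.3]
opening: 0.0246
```

Emit:
send_rows([
  [1,0,0,15,0],
  [1,0,0,45,0],
  [1,0,0,90,0],
  [1,0,0,135,0],
  [1,0,0,150,0],
  [1,0,0,150,0],
])

```text
time: 8.35
ee_pos: [0.5574, -0.253, 0.2268]
tcp_rot: [179.9, 0.0, 99.0]
wrist_force: [-0.7, -0.2, -1.2]
opening: 0.0244
```

Run:
```python
from m import *
c=wv(snap('wrist','w5')); s=snap('scene','scene5');print(c['obs']['ee_pos'],c['obs']['tcp_rot'])
cv2.imwrite('pics/z7.png',np.hstack([cv2.resize(cv2.imread('pics/w5.png'),(400,300)),cv2.resize(cv2.imread('pics/scene5.png'),(400,300))]))
```

```text
[ 0.55736236 -0.25302247  0.22679627] [1.79949827e+02 3.29352483e-02 9.90267581e+01]
```

View pics/z7.png

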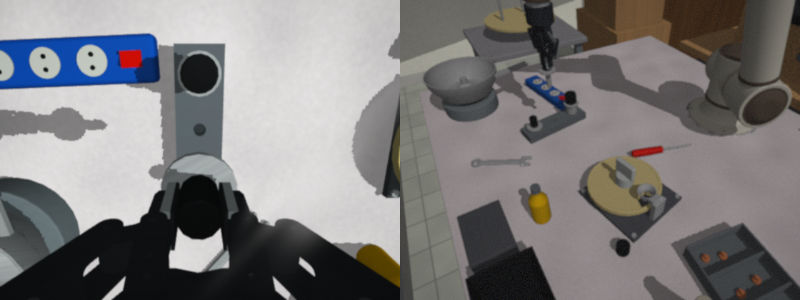

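Emit:
send_rows([
  [1,-6,44,0,9],
  [1,-12,88,0,18],
  [1,-18,133,0,28],
  [1,-24,178,0,38],
  [1,-30,222,0,48],
  [1,-36,266,0,58],
  [1,-42,310,0,68],
  [1,-48,355,0,77],
  [1,-54,400,0,86],
  [1,-58,443.5,0,92.5],
])

```text
time: 9.7
ee_pos: [0.498, 0.1919, 0.2243]
tcp_rot: [-180.0, -0.2, -168.2]
wrist_force: [0.4, -0.3, -0.9]
opening: 0.0245
```

Emit:
send_rows([
  [1,0,0,0,0],
  [1,0,0,0,0],
  [1,0,0,0,0],
])

```text
time: 10.07
ee_pos: [0.4991, 0.1896, 0.2257]
tcp_rot: [-180.0, -0.1, -168.6]
wrist_force: [-0.4, 0.0, -1.0]
opening: 0.0244
```

Run:
```python
from m import *
c=wv(snap('wrist','w6')); s=snap('scene','scene6');print(c['obs']['ee_pos'],c['obs']['tcp_rot'])
cv2.imwrite('pics/z8.png',np.hstack([cv2.resize(cv2.imread('pics/w6.png'),(400,300)),cv2.resize(cv2.imread('pics/scene6.png')[120:330,220:500],(400,300))]))
for p in ([.4995,.191,.072],[.4995,.191,.156]): print(proj(s,p))
```

```text
[0.49905996 0.1896108  0.22573619] [-1.79980903e+02 -5.21061041e-02 -1.68577947e+02]
[345.3979981  266.97754511]
[350.85653471 233.75285223]
```

View pics/z8.png

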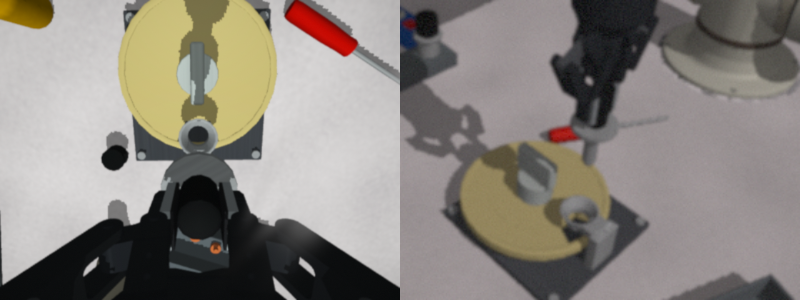

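Run:
```python
from m import *
c=wv(load('w6')); im=cv2.imread('pics/w6.png')
cv2.imwrite('pics/z9.png',np.hstack([cv2.resize(im[150:230,230:330],None,fx=4,fy=4),cv2.resize(cv2.imread('pics/scene6.png')[200:300,310:410],(320,320))]))
for p in ([.4995,.191,.072],[.4995,.191,.052]): print(proj(c,p))
```

```text
[276.94404449 193.30499891]
[276.99195383 187.99860827]
```

View pics/z9.png

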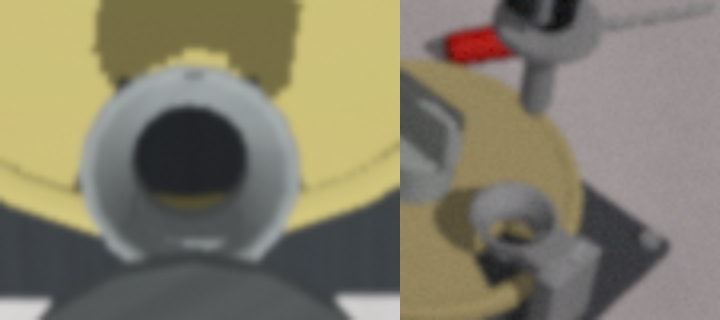

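Emit:
send_rows([
  [1,0,0,-25,0],
  [1,0,0,-50,0],
  [1,0,0,-75,0],
  [1,0,0,-88,0],
  [1,0,0,-100,0],
  [1,0,0,-100,0],
])

```text
time: 10.92
ee_pos: [0.4989, 0.1904, 0.1259]
tcp_rot: [-180.0, -0.0, -168.5]
wrist_force: [1.0, 0.4, -1.7]
opening: 0.0243
```

Emit:
send_rows([
  [1,0.5,0.5,-10,0],
  [1,0.5,0.5,-20,0],
  [1,0.5,0.5,-28,0],
  [1,0.5,0.5,-34,0],
  [1,0.5,0.5,-37,0],
  [1,0.5,0.5,-37,0],
])

```text
time: 11.68
ee_pos: [0.4995, 0.1911, 0.0892]
tcp_rot: [-180.0, -0.0, -168.5]
wrist_force: [0.1, -1.2, -1.9]
opening: 0.0248
```

No contact force, and the flange should be about 2 mm above home. Releasing.

Emit:
send_rows([
  [1,0,0,-1,0],
  [0,0,0,-1,0],
  [0,0,0,-1,0],
  [0,0,0,-1,0],
  [0,0,0,-1,0],
  [0,0,0,0,0],
])

```text
time: 12.42
ee_pos: [0.4996, 0.1911, 0.0893]
tcp_rot: [180.0, -0.0, -168.5]
wrist_force: [-0.1, -1.2, -0.7]
opening: 0.0852
```

Emit:
send_rows([
  [0,0,0,15,0],
  [0,0,0,50,0],
  [0,0,0,90,0],
  [0,0,0,130,0],
  [0,0,0,130,0],
  [0,0,0,130,0],
])

```text
time: 13.18
ee_pos: [0.4996, 0.1911, 0.2194]
tcp_rot: [-180.0, 0.0, -168.5]
wrist_force: [0.5, -0.3, -0.8]
opening: 0.0852
```

Run:
```python
from m import *
c=wv(snap('wrist','w7')); s=snap('scene','scene7');print(c['obs']['ee_pos'],c['obs']['tcp_rot'],c['obs']['opening'])
cv2.imwrite('pics/za.png',np.hstack([cv2.resize(cv2.imread('pics/w7.png')[130:340,140:420],(400,300)),cv2.resize(cv2.imread('pics/scene7.png')[195:345,245:445],(400,300))]))
for z in (.078,.114): print(proj(c,[.4995,.191,z]),proj(s,[.4995,.191,z]))
```

```text
[0.49961986 0.19111686 0.21940574] [-1.79999841e+02  1.73633670e-02 -1.68471094e+02] 0.08519572639544114
[278.12554641 195.28970102] [345.75843701 264.7836472 ]
[278.11613443 207.56345496] [348.01222647 251.06541682]
```

View pics/za.png

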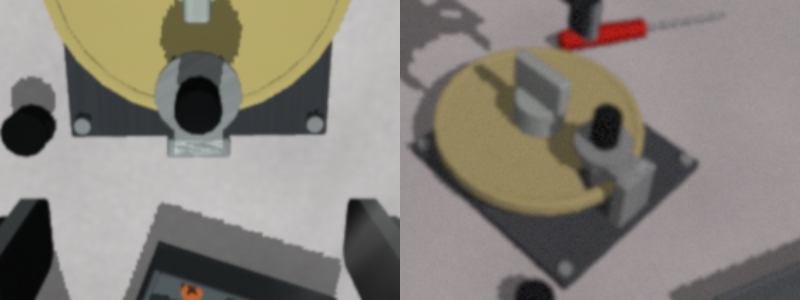

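The knob top in the scene view is at about (348,251), against (348,251) predicted for a fully seated pin. The flange rests flat on the guide and the gripper is clear.

```bash
python3 -c "
from workcell import bot
print(bot.job_done())"
```

```text
the job is handed in; nothing more can be done
None
```

I turned the disc about 59° counter-clockwise by its bar and let go. I then took the long slim pin from the middle socket, lowered it through the guide and released it. The job was handed in at about 13 s of robot time; it reports no verdict.

**Disc:** the wrist picture taken after letting go showed the window symmetric under the guide. I judged this by eye and did not measure the final disc angle.

**Pin:** in the last pictures the pin stood upright with its flange on the guide. Its knob top was at pixel (348, 251), where a fully seated pin should appear, and the open gripper was clear above it.

**Disagreements:**
- The measured finger opening read about 1.3 mm under the known widths of the bar and the knob.
- Two automatic circle fits gave poor results, one of the guide rim after the turn and one of the pin. I read those positions from enlarged pictures instead, and the sizes they gave for the rim, flange and knob matched the stated ones to about 2 mm.
- The top camera's check of the window was blocked by the arm.

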